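Roll down shield lids on a circuit board

ROBOT

A 6-joint arm with a two-finger parallel gripper is mounted at the origin on the work surface. World frame = base frame: x ahead of the robot, y to its left, z up, the work surface at z = 0. Lengths are in mm, angles in rad, forces in N, time in s.
With the tool pointing down it reaches from about 375 to 900 mm from the base axis. Payload 3.1 kg.
Tool frame: the origin (TCP) lies between the finger pads; the fingertips stand 17 mm ahead of it and the grasp point (between the pads) lies 2 mm behind it; z points along the fingers, y is the line along which they close (so a half turn about z gives the same grasp; the last joint's range is limited). The gripper opens to 85 mm and grips with 20 to 120 N. Pads are 22 mm wide; open, the fingers measure 114 mm over their backs; the gripper's body (76 mm by 85 mm) begins 54 mm behind the grasp point. The pads swing forward as they close: fully open they stand 13 mm farther back than shut.
Start: joints at [-1.528, 0.527, 1.433, -0, 1.181, -0.178], TCP at [136.907, -609.798, 248.31] pointing down, gripper open.
Joint ranges: [-3.08, 3.08], [-0.75, 2.2], [0.22, 2.44], [-1.43, 4.57], [0, 2.65], [-2.85, 2.85]. Speed limits (rad/s): [2.79, 2.79, 3.14, 3.14, 3.14, 3.14].

INTERFACE

Orientations are given as a unit quaternion [w, x, y, z].
In Python, from bench import arm gives the robot as it stands.
- The arm moves only by the shell command python3 -m jog 'ROWS' [FORCE]. ROWS is JSON, a list of rows, each an object with "dr": the turn, a rotation vector about the world's x, y, z in degrees, a list of three; "slide": the shift along the world's x, y, z in cm, a list of three; "jaw": the closure, from 0 (fully open) to 1 (shut). In form: [{"dr": [ax, ay, az], "slide": [tx, ty, tz], "jaw": jaw}, ...]. A call has 1 to 10 rows; each row shifts and turns the commanded pose from where the row before left it; what a row does not reach is not made up. A row lasts 1/12 s, in which the tool goes at most 41.7 mm and 7.16 degrees, less where a joint would pass 70% of its speed; a pose out of reach is approached as far as the arm can. A call is refused whole if a number of a shift passes 4.17 or a number of a turn 7.16, either way. A call with a gripper value outside its range is refused whole. The fingers move at their own pace and stop on an object; FORCE is the grip in N (left out, the last holds). Time passes only in rows, so rows that do not move let the fingers close. It gives the time, the measured TCP pose, the force, the opening and the grip force at its end, in the units of the state.
- arm.get_obs(): the state, without advancing time (a new reading comes with each control period).
- arm.snapshot(name): name is "side" or "top" or "wrist"; returns a dict with "img" (400x640x3 uint8, blue, green, red), "fx", "fy", "cx", "cy" (pixels), "R" (3x3) and "t" (3): a world point X has camera coordinates R X + t; the wrist camera has in their place "tool_from_camera" (4x4, takes a point from camera to tool coordinates, whose origin is the TCP and whose axes are the flange's). Camera axes: x right, y down, z forward; pixel columns grow to the right and rows downward; lengths in mm; the calibration is good to about 2 mm. A picture is of the moment at which its call begins: read the wrist's pose just before it. There is no depth.
- arm.close_job(): hands the job in; it is judged then, once.
The state is a dict: "clock": time; "joints": joint angles; "qvel": joint speeds; "effort": joint torques, N m; "ee_pos": TCP position; "ee_rot": TCP orientation; "wrist_force": force on the tool from outside, world axes, zero at the start; "moment": the same for the moment, N m; "width": finger opening in mm; "grasp_force": force on a finger pad.
Only numpy, scipy, OpenCV 4.12 (cv2) and the standard library are available. Lean on these libraries where they do the work, as an engineer would, in place of code of your own. Each camera call takes 0.05 s, during which the arm holds its last target. There are 200 camera calls.

TASK

Take the hand roller off its stand and, using only the roller, roll it along the row of five metal shield lids on the circuit board until every lid is pressed fully down; the robot itself must not touch the nest or the board. A steady push of about 10 N does it, and more than 20 N at any moment cracks the board. Then put the roller back upright on its stand, let go, and leave the other things on the bench where they are.

Things in the scene. Friction and masses are not known exactly. Their poses are not given: they have to be found in the camera images.
- nest: Yellow fixed base plate of the seating nest, 96 (x) x 206 (y) x 12 mm; origin at the centre of its underside, on the bench; z up. Above it on two steel screws sits a green circuit board, 62 x 184 x 4 mm, with five metal shield lids in a row along y, edge to edge, each 42 (x) x 26 (y) x 4 mm, centred at y = +52, +26, 0, -26, -52 mm. Only the roller may touch any of this.
- nest_mid (a point): Middle of the base plate's top, 12 mm above the bench. NOT MEASURED: screws set the board's height and level, new each time. At mid row a fully pressed lid's top is 34 to 47 mm above the bench (41 typical), and the row slopes along y by up to 0.025 rad either way (the ends up to 2 mm higher or lower). Find it by feel and follow it by force. The board's soft feet give 1 mm per 9 N.
- nest_left (a point): Top of the base plate, 12 mm above the bench, at y = +76 mm in the nest's frame. Above it, in line with the row next to lid 1, is a white run-in pad on the board, 42 mm (x) x 24 mm (y), centred at y = +77.5 mm, its top level with a fully pressed lid.
- nest_right (a point): The same at the other end, y = -76 mm in the nest's frame, under the white run-in pad next to lid 5, centred at y = -77.5 mm.
- stand: Fixed roller stand: dark base plate 130 (x) x 70 (y) x 10 mm with two yellow posts at x = +43 and -43 mm, each 22 (x) x 46 (y) mm, a gap of 64 mm (x) between them. The roller hangs with its crossbar on the two post tops and its wheel free between the posts. Origin at the centre of the underside.
- stand_post (a point): Centre of the flat top of the post at x = +43 mm, 56 mm above the bench. Along the front and back edges of each top runs a lip 6 mm higher, 4 mm thick: 38 mm clear between the lips along y, for the 30 mm crossbar.
- stand_rest (a point): On the stand's middle line, 18 mm above the bench: where the roller's origin is when it hangs in the stand. Same axes as the stand; the roller starts within 3 mm and 0.03 rad of it.
- roller: Hand roller, 0.24 to 0.35 kg, upright. Origin at the bottom of the wheel, midway along it; z up through the handle, x along the axle, y the rolling direction. Black rubber wheel 36 mm across, 46 mm long (x), axle 18 mm above the origin, turns freely. Aluminium crossbar 96 (x) x 30 (y) mm, from 38 to 46 mm above the origin; its ends rest on the stand's posts.
- roller_grip (a point): On the handle's centre line, 75 mm above the roller's origin: a good grasp point. The blue handle block is 32 (x) x 20 (y) mm, from 46 to 102 mm above the origin; grasp it from above across its 20 mm, fingers closing along the roller's y.
- wheel (a joint): Turn of the roller's wheel, rad, without limits; 0 at the start.
- lid1 (a joint): How far lid 1 (centred at y = +52 mm in the nest's frame) is pressed down, m: 0 at the start, its top 3 mm proud of the run-in pads; 0.003 fully down. It resists with about 6 N plus 0.6 N for each mm/s, and stays where it is left.
- lid2 (a joint): How far lid 2 (centred at y = +26 mm in the nest's frame) is pressed down, m: 0 at the start, its top 3 mm proud of the run-in pads; 0.003 fully down. It resists with about 6 N plus 0.6 N for each mm/s, and stays where it is left.
- lid3 (a joint): How far lid 3 (centred at y = +0 mm in the nest's frame) is pressed down, m: 0 at the start, its top 3 mm proud of the run-in pads; 0.003 fully down. It resists with about 6 N plus 0.6 N for each mm/s, and stays where it is left.
- lid4 (a joint): How far lid 4 (centred at y = -26 mm in the nest's frame) is pressed down, m: 0 at the start, its top 3 mm proud of the run-in pads; 0.003 fully down. It resists with about 6 N plus 0.6 N for each mm/s, and stays where it is left.
- lid5 (a joint): How far lid 5 (centred at y = -52 mm in the nest's frame) is pressed down, m: 0 at the start, its top 3 mm proud of the run-in pads; 0.003 fully down. It resists with about 6 N plus 0.6 N for each mm/s, and stays where it is left.
- meter: red and black multimeter lying on its back, 180 x 90 x 38 mm; a bystander, to be left alone (it may shift 15 mm at most). Origin at its underside.
- spare_board: spare green circuit board, 75 x 55 x 5 mm; a bystander, to be left alone (it may shift 15 mm at most). Origin at its underside.
- tweezers: steel tweezers lying flat, 125 mm long, 15 mm wide, 6 mm high; a bystander, to be left alone (it may shift 15 mm at most). Origin at its underside.
- driver: screwdriver with yellow handle, lying; a bystander, to be left alone (it may shift 15 mm at most). Origin at its underside.
- brush: cleaning brush, lying; a bystander, to be left alone (it may shift 15 mm at most). Origin at its underside.
- parts_tray: white divided parts tray, 80 x 110 x 25 mm; a bystander, to be left alone (it may shift 15 mm at most). Origin at its underside.
- spool: small steel spool standing on end, 56 mm across, 44 mm high; a bystander, to be left alone (it may shift 15 mm at most). Origin at its underside.
- solvent: clear bottle with red cap, 48 mm across, 110 mm high; a bystander, to be left alone (it may shift 15 mm at most). Origin at its underside.

How it is judged:
By the outcome, as a careful person would: the job done as asked, in the order asked, and still so for the second after the job is handed in, with the robot touching nothing.
It also fails if it takes over 72 s, if anything falls off the work surface, if the arm or the gripper's body presses on something with over 40 N, if the wrist force passes 120 N, or if a joint passes its speed limit or range.

## Working session

There is one attempt and no reset: what is moved stays moved. The work goes in short steps, Python scripts to look and compute and a shell command to move; the robot and the scene stay as the last step left them, time stands still between calls to the robot, and variables do not carry over. Pictures are saved under pics/ and viewed, at most 10 in all, crops included, and the job is handed in when it is done.

```bash
mkdir -p pics; ls
python3 - <<'E'
from bench import arm
import cv2,json,numpy as np,pickle
o=arm.get_obs();print(o)
d={}
for n in("side","top"):
    s=arm.snapshot(n);d[n]=s;cv2.imwrite(f"pics/{n}0.png",s["img"])
    print(n,s["fx"],s["cx"],s["cy"],np.round(s["R"],3).tolist(),np.round(s["t"],1))
pickle.dump(d,open("snap.pkl","wb"))
E
```

```text
pics
{'clock': 0.0, 'joints': array([-1.52851996e+00,  5.28489381e-01,  1.43390144e+00,  6.39448721e-06,
        1.18139789e+00, -1.78503387e-01]), 'qvel': array([ 3.13557432e-04, -3.40828057e-04,  2.08965872e-03,  1.07893981e-04,
       -4.95610509e-04,  6.99030177e-05]), 'effort': array([ 1.67391054e-04, -4.42351556e+01, -1.78024560e+01, -3.29948953e-04,
        8.32164427e-03, -7.40855569e-06]), 'ee_pos': array([ 136.86823348, -609.13359967,  247.31959222]), 'ee_rot': array([-1.09528185e-03,  9.93912757e-01,  1.10164537e-01,  7.76825060e-05]), 'wrist_force': array([-0.25523119, -0.31572868,  0.7096394 ]), 'moment': array([ 0.00167805, -0.03880637,  0.01999384]), 'grasp_force': 0.0, 'width': 85.503466143761}
side 394.8177690168717 327.8267940358443 199.73025529507174 [[0.989, -0.151, 0.002], [-0.095, -0.631, -0.77], [0.118, 0.761, -0.638]] [-572.7  143.7 1049.6]
top 454.33105920619704 322.42017210135185 200.23414298348376 [[0.015, -1.0, -0.01], [-0.989, -0.013, -0.147], [0.147, 0.012, -0.989]] [ -11.4  596.7 1192.7]
```

View pics/top0.png

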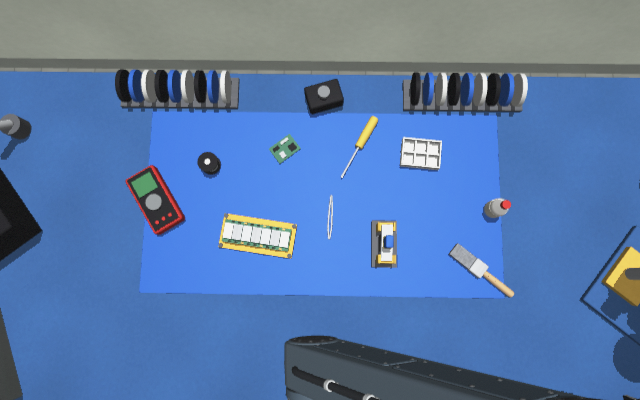

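View pics/side0.png

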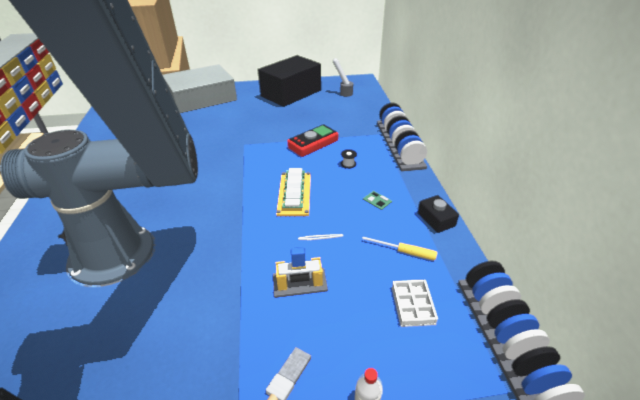

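The top view shows the nest at about (258,236) with its row along world y. The roller on its stand is at about (385,243), with the axle along world x and the blue handle at (389,241).

```bash
cat > h.py <<'E'
import numpy as np,cv2
from scipy.spatial.transform import Rotation as Ro
def ray(s,px,z,o=None):
    px=np.atleast_2d(px).astype(float)
    if "R" in s: R=np.array(s["R"]);C=-R.T@np.array(s["t"])
    else:
        w,x,y,q=o["ee_rot"];T=np.eye(4);T[:3,:3]=Ro.from_quat([x,y,q,w]).as_matrix();T[:3,3]=o["ee_pos"]
        M=T@np.array(s["tool_from_camera"]);R=M[:3,:3].T;C=M[:3,3]
    d=np.c_[(px[:,0]-s["cx"])/s["fx"],(px[:,1]-s["cy"])/s["fy"],np.ones(len(px))]@R
    return C+d*((z-C[2])/d[:,2])[:,None]
def mask(img,lo,hi): return cv2.inRange(cv2.cvtColor(img,cv2.COLOR_BGR2HSV),lo,hi)
def rect(P):  # min area rect in world mm: centre,size,yaw of the long side from +y (rad)
    b=cv2.boxPoints(cv2.minAreaRect(P[:,:2].astype(np.float32)))
    e=[b[1]-b[0],b[2]-b[1]];l=max(e,key=np.linalg.norm)
    a=np.arctan2(-l[0],l[1]);a=(a+np.pi/2)%np.pi-np.pi/2
    return b.mean(0),sorted(np.linalg.norm(v) for v in e),a
def pose(o):
    w,x,y,q=o["ee_rot"];r=Ro.from_quat([x,y,q,w]).as_matrix()
    return o["ee_pos"],np.round(r,4)
E
python3 - <<'E'
from h import *
import pickle
s=pickle.load(open("snap.pkl","rb"));t=s["top"];im=t["img"]
m=mask(im,(18,100,90),(35,255,255))
n,l,st,c=cv2.connectedComponentsWithStats(m)
for i in range(1,n):
    if st[i,4]>25: print(st[i],c[i].round(1))
hv=cv2.cvtColor(im,cv2.COLOR_BGR2HSV);print(hv[238:245,383:396].tolist()[::3]);
w=np.zeros_like(m);w[205:262,210:305]=m[205:262,210:305]
P=ray(t,np.argwhere(w)[:,::-1],12);print("nest",rect(P))
w=np.zeros_like(m);w[215:275,370:400]=m[215:275,370:400]
print("stand",rect(ray(t,np.argwhere(w)[:,::-1],59)))
print("handle top",ray(t,(389,241),120), "side top", ray(s["side"],(298,250),120))
cv2.imwrite("pics/z.png",cv2.resize(im[205:280,210:410],None,fx=4,fy=4,interpolation=cv2.INTER_NEAREST))
E
```

```text
[356 116  22  33 276] [366.5 131.6]
[219 214  77  44 959] [258.9 236. ]
[377 222  19  10  81] [384.7 225.6]
[ 602  247   38   59 1222] [624.8 276.2]
[376 254  20  10 101] [385.7 259.8]
[[[25, 73, 146], [110, 158, 79], [109, 166, 95], [110, 177, 196], [109, 165, 233], [109, 163, 236], [109, 164, 236], [109, 164, 236], [109, 164, 236], [109, 168, 232], [111, 142, 181], [113, 16, 130], [113, 18, 129]], [[30, 33, 84], [110, 163, 80], [110, 165, 94], [110, 177, 200], [109, 164, 235], [109, 162, 237], [109, 162, 237], [109, 164, 236], [109, 166, 235], [109, 170, 230], [111, 138, 170], [113, 16, 131], [107, 18, 128]], [[26, 82, 131], [110, 168, 79], [110, 173, 96], [110, 175, 205], [109, 162, 236], [109, 162, 237], [109, 164, 236], [109, 166, 235], [109, 169, 233], [110, 172, 227], [110, 135, 159], [113, 16, 131], [108, 20, 129]]]
nest (array([501.26184, 176.27145], dtype=float32), [np.float32(94.54048), np.float32(204.478)], np.float32(-0.14053488))
stand (array([ 484.01025, -172.06363], dtype=float32), [np.float32(50.03526), np.float32(109.30628)], np.float32(1.5620104))
handle top [[ 484.03874048 -172.98290298  120.        ]] side top [[ 484.02563952 -172.80190161  120.        ]]
```

View pics/z.png

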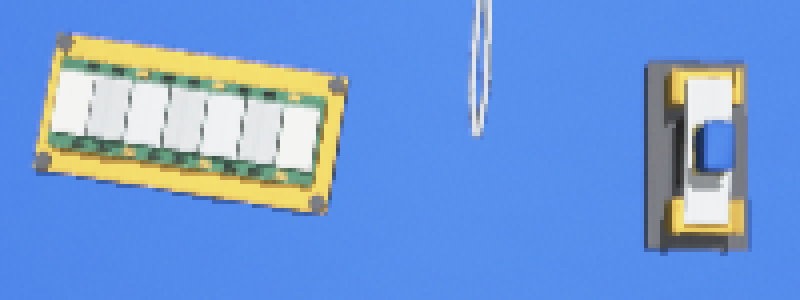

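The measured sizes agree with the ones given: nest 94.5 x 204.5 mm, stand posts 108 mm. I put the nest at (501,176) with yaw -0.14, the stand at (484,-172) with yaw about 0, and the handle at (484,-173). Next I move above the handle.

```bash
python3 -m jog '[{"dr":[0,0,-6.3],"slide":[2.4,3.0,0],"jaw":0.2},{"dr":[0,0,-6.35],"slide":[2.4,3.0,0],"jaw":0.2},{"dr":[0,0,0],"slide":[2.4,3.1,0],"jaw":0.2},{"dr":[0,0,0],"slide":[2.5,3.1,0],"jaw":0.2},{"dr":[0,0,0],"slide":[2.5,3.1,0],"jaw":0.2},{"dr":[0,0,0],"slide":[2.5,3.1,0],"jaw":0.2},{"dr":[0,0,0],"slide":[2.5,3.1,0],"jaw":0.2},{"dr":[0,0,0],"slide":[2.5,3.1,0],"jaw":0.2},{"dr":[0,0,0],"slide":[2.5,3.1,0],"jaw":0.2},{"dr":[0,0,0],"slide":[2.5,3.1,0],"jaw":0.2}]' 40 && python3 -m jog '[{"dr":[0,0,0],"slide":[2.5,3.1,-0.5],"jaw":0.2},{"dr":[0,0,0],"slide":[2.5,3.1,-0.5],"jaw":0.2},{"dr":[0,0,0],"slide":[2.5,3.1,-0.5],"jaw":0.2},{"dr":[0,0,0],"slide":[2.5,3.1,-0.5],"jaw":0.2},{"dr":[0,0,0],"slide":[0,0,0],"jaw":0.2},{"dr":[0,0,0],"slide":[0,0,0],"jaw":0.2}]'
python3 - <<'E'
from bench import arm
from h import *
import pickle
o=arm.get_obs();s=arm.snapshot("wrist");print(pose(o),o["width"],o["wrist_force"])
pickle.dump((o,s),open("w1.pkl","wb"));cv2.imwrite("pics/w1.png",s["img"])
E
```

```text
clock: 0.93
ee_pos: [384.6, -299.9, 248.1]
ee_rot: [-0.0, 1.0, -0.0, -0.0]
wrist_force: [0.8, -0.7, 1.7]
width: 68.7
grasp_force: 0.0
clock: 1.43
ee_pos: [484.4, -175.7, 227.7]
ee_rot: [-0.0, 1.0, 0.002, -0.001]
wrist_force: [0.3, -0.8, -0.3]
width: 68.2
grasp_force: 0.0
(array([ 484.44267428, -175.65349795,  227.66257893]), array([[ 1.0e+00,  4.9e-03, -1.3e-03],
       [ 4.9e-03, -1.0e+00,  7.0e-04],
       [-1.3e-03, -7.0e-04, -1.0e+00]])) 68.19267384290404 [ 0.2691329  -0.78757759 -0.28278223]
```

View pics/w1.png

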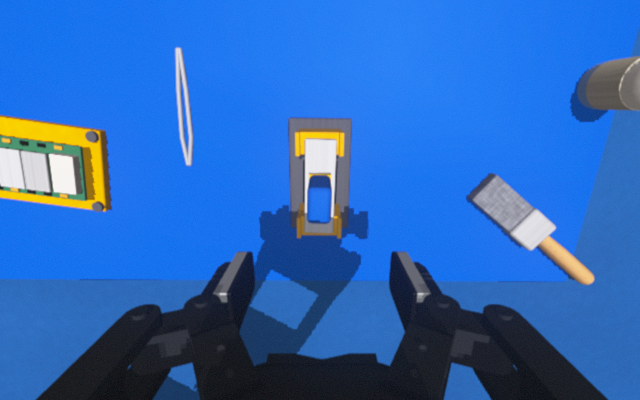

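The wrist view shows the roller upright on its stand: handle at about (320,198), white crossbar from (306,138) to (335,220), yellow posts at both ends.

Run:
```python
from h import *
import pickle
o,s=pickle.load(open("w1.pkl","rb"));im=s["img"]
def sub(m): w=np.zeros_like(m);w[110:245,285:355]=m[110:245,285:355];return w
y=sub(mask(im,(15,120,90),(35,255,255)))
P=ray(s,np.argwhere(y)[:,::-1],60,o);print("posts",rect(P),len(P))
wh=sub(mask(im,(0,0,190),(179,60,255)))
P=ray(s,np.argwhere(wh)[:,::-1],64,o);print("bar",rect(P),len(P))
# bar edges: centre line fit by rows
for r in range(140,176,5):
    c=np.where(wh[r])[0]; print(r,c.min() if len(c) else 0,c.max() if len(c) else 0, ray(s,[(c.mean(),r)],64,o)[0].round(1) if len(c) else 0)
hv=cv2.cvtColor(im,cv2.COLOR_BGR2HSV)
print(hv[205,300:340].tolist());print(hv[165:235:2,320].tolist())
```

```text
posts (array([ 484.46088, -171.82356], dtype=float32), [np.float32(46.164333), np.float32(110.18162)], np.float32(1.5599004)) 1160
bar (array([ 492.60522, -173.15967], dtype=float32), [np.float32(29.06), np.float32(76.73133)], np.float32(1.5590192)) 1288
140 305 335 [ 529.8 -173.1   64. ]
145 305 335 [ 525.2 -173.1   64. ]
150 305 335 [ 520.5 -173.1   64. ]
155 305 335 [ 515.8 -173.1   64. ]
160 305 335 [ 511.  -173.2   64. ]
165 305 334 [ 506.2 -172.7   64. ]
170 305 334 [ 501.3 -172.7   64. ]
175 305 334 [ 496.4 -172.7   64. ]
[[16, 113, 129], [18, 156, 136], [19, 169, 133], [17, 137, 132], [14, 38, 156], [120, 8, 221], [117, 10, 227], [115, 76, 175], [110, 203, 192], [109, 221, 218], [109, 220, 227], [108, 222, 234], [108, 214, 238], [108, 219, 238], [108, 216, 238], [107, 222, 238], [108, 226, 238], [108, 216, 239], [108, 222, 238], [108, 221, 239], [107, 216, 239], [108, 211, 240], [108, 216, 238], [108, 219, 238], [108, 221, 238], [108, 216, 238], [108, 219, 238], [108, 217, 234], [109, 218, 228], [110, 218, 212], [112, 148, 181], [116, 41, 197], [115, 7, 231], [124, 9, 217], [13, 43, 147], [18, 149, 128], [18, 159, 135], [18, 157, 135], [16, 115, 129], [160, 20, 114]]
[[120, 5, 238], [120, 5, 238], [120, 5, 237], [120, 6, 236], [18, 66, 170], [178, 25, 121], [112, 183, 128], [111, 184, 133], [110, 185, 131], [112, 189, 131], [110, 192, 133], [110, 208, 168], [109, 216, 227], [108, 212, 236], [108, 213, 240], [108, 211, 240], [108, 217, 239], [108, 218, 238], [108, 218, 240], [108, 221, 238], [107, 216, 239], [108, 219, 238], [108, 217, 239], [108, 218, 238], [108, 220, 238], [108, 219, 237], [108, 217, 237], [108, 219, 236], [109, 219, 211], [112, 102, 128], [123, 20, 142], [113, 22, 137], [113, 23, 142], [114, 25, 141], [17, 107, 140]]
```

```bash
python3 -m jog '[{"dr":[0,0,-0.8],"slide":[0,0.27,-2.5],"jaw":0.3},{"dr":[0,0,0],"slide":[0,0,-3.2],"jaw":0.3},{"dr":[0,0,0],"slide":[0,0,-3.0],"jaw":0.3},{"dr":[0,0,0],"slide":[0,0,-2.5],"jaw":0.3},{"dr":[0,0,0],"slide":[0,0,-1.5],"jaw":0.3},{"dr":[0,0,0],"slide":[0,0,-0.9],"jaw":0.3},{"dr":[0,0,0],"slide":[0,0,0],"jaw":0.3},{"dr":[0,0,0],"slide":[0,0,0],"jaw":0.3}]' 80
python3 - <<'E'
from bench import arm
from h import *
o=arm.get_obs();print(pose(o),o["width"])
E
```

```text
clock: 2.15
ee_pos: [483.6, -176.2, 92.5]
ee_rot: [0.0, 1.0, -0.008, -0.0]
wrist_force: [-0.2, 0.2, 0.3]
width: 59.7
grasp_force: 0.0
(array([ 483.64656882, -176.23354213,   92.47124611]), array([[ 9.999e-01, -1.570e-02, -1.000e-04],
       [-1.570e-02, -9.999e-01, -1.000e-04],
       [-1.000e-04,  1.000e-04, -1.000e+00]])) 59.69639498171412
```

```bash
python3 -m jog '[{"dr":[0,0,0],"slide":[0.05,0.25,-0.1],"jaw":0.3},{"dr":[0,0,0],"slide":[0,0,0],"jaw":0.6},{"dr":[0,0,0],"slide":[0,0,0],"jaw":1},{"dr":[0,0,0],"slide":[0,0,0],"jaw":1},{"dr":[0,0,0],"slide":[0,0,0],"jaw":1},{"dr":[0,0,0],"slide":[0,0,0],"jaw":1},{"dr":[0,0,0],"slide":[0,0,0],"jaw":1},{"dr":[0,0,0],"slide":[0,0,0],"jaw":1},{"dr":[0,0,0],"slide":[0,0,0],"jaw":1},{"dr":[0,0,0],"slide":[0,0,0],"jaw":1}]' 80
python3 - <<'E'
from bench import arm
from h import *
o=arm.get_obs();print(pose(o),o["width"],o["moment"])
E
```

```text
clock: 2.98
ee_pos: [484.9, -172.8, 92.2]
ee_rot: [0.0, 1.0, -0.007, 0.001]
wrist_force: [-1.1, 0.1, 6.0]
width: 19.5
grasp_force: 78.0
(array([ 484.87299211, -172.8201945 ,   92.17487878]), array([[ 9.999e-01, -1.350e-02,  1.300e-03],
       [-1.350e-02, -9.999e-01, -9.000e-04],
       [ 1.300e-03,  8.000e-04, -1.000e+00]])) 19.495965128013008 [0.06927485 0.09106941 0.05513113]
```

```bash
python3 -m jog '[{"dr":[0,0,0],"slide":[0,0,0.5],"jaw":1},{"dr":[0,0,0],"slide":[0,0,1.5],"jaw":1},{"dr":[0,0,0],"slide":[0,0,2.5],"jaw":1},{"dr":[0,0,0],"slide":[0,0,2.5],"jaw":1},{"dr":[0,0,0],"slide":[0,0,2],"jaw":1},{"dr":[0,0,0],"slide":[0,0,1],"jaw":1},{"dr":[0,0,0],"slide":[0,1,0],"jaw":1},{"dr":[0,0,-3.6],"slide":[0,2.5,0],"jaw":1},{"dr":[0,0,-3.7],"slide":[0,3.3,0],"jaw":1},{"dr":[0,0,0],"slide":[0.1,3.4,0],"jaw":1}]' && python3 -m jog '[{"dr":[0,0,0],"slide":[0.1,3.4,0],"jaw":1},{"dr":[0,0,0],"slide":[0.1,3.4,0],"jaw":1},{"dr":[0,0,0],"slide":[0.1,3.4,0],"jaw":1},{"dr":[0,0,0],"slide":[0.1,3.3,0],"jaw":1},{"dr":[0,0,0],"slide":[0.1,2.5,0],"jaw":1},{"dr":[0,0,0],"slide":[0,1.1,0],"jaw":1},{"dr":[0,0,0],"slide":[0,0,0],"jaw":1},{"dr":[0,0,0],"slide":[0,0,0],"jaw":1},{"dr":[0,0,0],"slide":[0,0,0],"jaw":1}]'
python3 - <<'E'
from bench import arm
from h import *
import pickle
o=arm.get_obs();s=arm.snapshot("wrist");print(pose(o),o["width"],o["wrist_force"],o["moment"])
pickle.dump((o,s),open("w2.pkl","wb"));cv2.imwrite("pics/w2.png",s["img"])
E
```

```text
clock: 3.82
ee_pos: [483.9, -69.0, 189.8]
ee_rot: [-0.001, 0.997, -0.073, -0.002]
wrist_force: [0.6, 0.6, -2.4]
width: 19.4
grasp_force: 78.7
clock: 4.57
ee_pos: [489.9, 99.7, 190.6]
ee_rot: [0.0, 0.997, -0.071, -0.001]
wrist_force: [0.5, -0.5, -3.3]
width: 19.0
grasp_force: 78.8
(array([489.89309749,  99.73756763, 190.60177001]), array([[ 9.900e-01, -1.412e-01, -1.600e-03],
       [-1.412e-01, -9.900e-01, -5.000e-04],
       [-1.500e-03,  7.000e-04, -1.000e+00]])) 19.011858437711968 [ 0.49322194 -0.47667167 -3.28488451] [-0.02802519 -0.00607118  0.01433018]
```

View pics/w2.png

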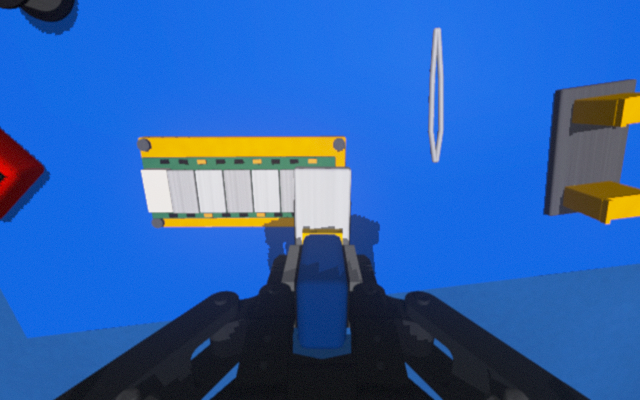

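Row and image are parallel here, so the yaw matches. The roller is square in the grip and stands over the right end of the row. I'll check the lateral offset against the base plate's far edge and left corner.

Run:
```python
from h import *
import pickle
o,s=pickle.load(open("w2.pkl","rb"));im=s["img"]
y=mask(im,(15,120,90),(35,255,255));y[:, :130]=0;y[:,360:]=0;y[240:]=0
u=np.array([.990,-.140]);v=np.array([.140,.990]);c=np.array([501.3,176.3])
f=lambda P:np.c_[(P[:,:2]-c)@u,(P[:,:2]-c)@v]
far=[(k,np.where(y[:,k])[0].min()-.5) for k in range(160,330,10)]
N=f(ray(s,far,12,o));print("far edge x(+48?)",N[:,0].round(1))
near=[(k,np.where(y[:,k])[0].max()+.5) for k in range(175,255,10)]
print("near edge(-48?)",f(ray(s,near,12,o))[:,0].round(1))
lf=[(np.where(y[r])[0].min()-.5,r) for r in (152,155,158)]
print("left end y(+103?)",f(ray(s,lf,12,o))[:,1].round(1))
rt=[(np.where(y[r])[0].max()+.5,r) for r in (152,155,158)]
print("right end y(-103?)",f(ray(s,rt,12,o))[:,1].round(1))
w=mask(im,(0,0,150),(179,60,255))
for k in (155,180,210,240,265):
    r=np.where(w[150:230,k])[0]+150;print(k,r.min(),r.max(),f(ray(s,[(k,r.min()-.5),(k,r.max()+.5)],43,o)).round(1).tolist())
print("bar end",[ (f(ray(s,[p],163,o))).round(1).tolist() for p in ((295,168),(350,168))], "tcp",f(o["ee_pos"][None]))
```

```text
far edge x(+48?) [46.6 46.6 46.6 46.6 46.5 46.5 46.5 46.5 46.5 46.5 46.5 46.5 46.4 46.4
 46.4 46.4 46.4]
near edge(-48?) [-47.4 -47.4 -47.4 -47.4 -47.4 -47.4 -47.5 -47.5]
left end y(+103?) [103.1 102.7 -89.9]
right end y(-103?) [-99.7 -99.8 -99.9]
155 169 212 [[21.2, 74.3], [-21.3, 81.5]]
180 170 213 [[20.2, 51.8], [-22.3, 57.9]]
210 170 212 [[20.2, 24.5], [-21.4, 29.3]]
240 170 211 [[20.1, -2.7], [-20.4, 0.7]]
265 170 211 [[20.1, -25.4], [-20.4, -23.1]]
bar end [[[45.9, -63.3]], [[45.9, -91.2]]] tcp [[ -0.57409296 -77.3937744 ]]
```

```bash
python3 -m jog '[{"dr":[0,0,0],"slide":[0.1,0,-1],"jaw":1},{"dr":[0,0,0],"slide":[0,0,-1.8],"jaw":1},{"dr":[0,0,0],"slide":[0,0,-1.8],"jaw":1},{"dr":[0,0,0],"slide":[0,0,-1.2],"jaw":1},{"dr":[0,0,0],"slide":[0,0,-0.6],"jaw":1},{"dr":[0,0,0],"slide":[0,0,-0.2],"jaw":1},{"dr":[0,0,0],"slide":[0,0,0],"jaw":1},{"dr":[0,0,0],"slide":[0,0,0],"jaw":1},{"dr":[0,0,0],"slide":[0,0,0],"jaw":1}]'
```

```text
clock: 5.37
ee_pos: [492.1, 100.2, 126.0]
ee_rot: [-0.0, 0.997, -0.071, 0.001]
wrist_force: [0.0, 0.2, -3.3]
width: 18.9
grasp_force: 78.7
```

```bash
python3 -m jog '[{"dr":[0,0,0],"slide":[0,0,-0.08],"jaw":1},{"dr":[0,0,0],"slide":[0,0,-0.08],"jaw":1},{"dr":[0,0,0],"slide":[0,0,0],"jaw":1},{"dr":[0,0,0],"slide":[0,0,0],"jaw":1}]'
```

```text
clock: 5.7
ee_pos: [491.5, 100.5, 123.9]
ee_rot: [-0.0, 0.998, -0.071, 0.0]
wrist_force: [0.9, 0.5, -2.5]
width: 18.9
grasp_force: 78.7
```

```bash
python3 -m jog '[{"dr":[0,0,0],"slide":[0,0,-0.08],"jaw":1},{"dr":[0,0,0],"slide":[0,0,-0.08],"jaw":1},{"dr":[0,0,0],"slide":[0,0,0],"jaw":1},{"dr":[0,0,0],"slide":[0,0,0],"jaw":1}]'
```

```text
clock: 6.03
ee_pos: [491.4, 100.4, 122.0]
ee_rot: [-0.0, 0.998, -0.071, -0.0]
wrist_force: [0.5, -0.3, -3.0]
width: 18.8
grasp_force: 78.7
```

Run:
```python
from bench import arm
print(arm.get_obs()["wrist_force"],arm.get_obs()["ee_pos"])
```

```text
[ 0.52702958 -0.32599198 -3.03621381] [491.35306885 100.40551869 122.02797817]
```

```bash
python3 -m jog '[{"dr":[0,0,0],"slide":[0,0,-0.08],"jaw":1},{"dr":[0,0,0],"slide":[0,0,-0.08],"jaw":1},{"dr":[0,0,0],"slide":[0,0,0],"jaw":1},{"dr":[0,0,0],"slide":[0,0,0],"jaw":1}]'
```

```text
clock: 6.37
ee_pos: [491.3, 100.4, 120.4]
ee_rot: [0.0, 0.998, -0.071, -0.0]
wrist_force: [0.6, 0.4, -3.2]
width: 19.2
grasp_force: 78.7
```

```bash
python3 -m jog '[{"dr":[0,0,0],"slide":[0,0,-0.08],"jaw":1},{"dr":[0,0,0],"slide":[0,0,-0.08],"jaw":1},{"dr":[0,0,0],"slide":[0,0,0],"jaw":1},{"dr":[0,0,0],"slide":[0,0,0],"jaw":1}]'
```

```text
clock: 6.7
ee_pos: [491.3, 100.4, 118.8]
ee_rot: [-0.0, 0.998, -0.071, -0.0]
wrist_force: [0.1, 0.5, -2.6]
width: 19.3
grasp_force: 78.7
```

```bash
python3 -m jog '[{"dr":[0,0,0],"slide":[0,0,-0.08],"jaw":1},{"dr":[0,0,0],"slide":[0,0,-0.08],"jaw":1},{"dr":[0,0,0],"slide":[0,0,0],"jaw":1},{"dr":[0,0,0],"slide":[0,0,0],"jaw":1}]'
```

```text
clock: 7.03
ee_pos: [491.4, 100.4, 117.2]
ee_rot: [0.0, 0.998, -0.071, -0.0]
wrist_force: [0.8, 0.6, -2.0]
width: 18.9
grasp_force: 78.7
```

```bash
python3 -m jog '[{"dr":[0,0,0],"slide":[0,0,-0.06],"jaw":1},{"dr":[0,0,0],"slide":[0,0,-0.06],"jaw":1},{"dr":[0,0,0],"slide":[0,0,0],"jaw":1},{"dr":[0,0,0],"slide":[0,0,0],"jaw":1}]'
```

```text
clock: 7.37
ee_pos: [491.4, 100.4, 116.1]
ee_rot: [0.0, 0.998, -0.071, -0.0]
wrist_force: [-0.5, -0.6, -2.9]
width: 19.3
grasp_force: 78.7
```

```bash
python3 -m jog '[{"dr":[0,0,0],"slide":[0,0,-0.08],"jaw":1},{"dr":[0,0,0],"slide":[0,0,-0.08],"jaw":1},{"dr":[0,0,0],"slide":[0,0,0],"jaw":1},{"dr":[0,0,0],"slide":[0,0,0],"jaw":1}]'
```

```text
clock: 7.7
ee_pos: [491.3, 100.4, 114.4]
ee_rot: [0.0, 0.998, -0.071, -0.0]
wrist_force: [0.3, 0.7, -3.4]
width: 19.7
grasp_force: 78.7
```

```bash
python3 -m jog '[{"dr":[0,0,0],"slide":[0,0,-0.08],"jaw":1},{"dr":[0,0,0],"slide":[0,0,-0.08],"jaw":1},{"dr":[0,0,0],"slide":[0,0,0],"jaw":1},{"dr":[0,0,0],"slide":[0,0,0],"jaw":1}]'
```

```text
clock: 8.03
ee_pos: [491.4, 100.4, 112.8]
ee_rot: [-0.0, 0.998, -0.071, -0.0]
wrist_force: [-0.7, -0.5, -2.7]
width: 19.1
grasp_force: 78.7
```

```bash
python3 -m jog '[{"dr":[0,0,0],"slide":[0,0,-0.08],"jaw":1},{"dr":[0,0,0],"slide":[0,0,-0.08],"jaw":1},{"dr":[0,0,0],"slide":[0,0,0],"jaw":1},{"dr":[0,0,0],"slide":[0,0,0],"jaw":1}]'
```

```text
clock: 8.37
ee_pos: [491.3, 100.4, 111.2]
ee_rot: [0.0, 0.998, -0.071, -0.0]
wrist_force: [-0.1, -0.4, -3.4]
width: 18.8
grasp_force: 78.7
```

```bash
python3 -m jog '[{"dr":[0,0,0],"slide":[0,0,-0.08],"jaw":1},{"dr":[0,0,0],"slide":[0,0,-0.08],"jaw":1},{"dr":[0,0,0],"slide":[0,0,0],"jaw":1},{"dr":[0,0,0],"slide":[0,0,0],"jaw":1}]'
```

```text
clock: 8.7
ee_pos: [491.5, 100.4, 110.0]
ee_rot: [-0.0, 0.998, -0.071, 0.0]
wrist_force: [-1.1, 0.5, 1.6]
width: 19.3
grasp_force: 79.3
```

```bash
python3 -m jog '[{"dr":[0,0,0],"slide":[0,0,-0.06],"jaw":1},{"dr":[0,0,0],"slide":[0,0,0],"jaw":1},{"dr":[0,0,0],"slide":[0,0,0],"jaw":1}]'
```

```text
clock: 8.95
ee_pos: [491.6, 100.4, 109.6]
ee_rot: [-0.0, 0.998, -0.071, 0.0]
wrist_force: [-0.5, 0.7, 4.8]
width: 19.2
grasp_force: 79.6
```

```bash
python3 -m jog '[{"dr":[0,0,0],"slide":[0.014,0.1,-0.02],"jaw":1},{"dr":[0,0,0],"slide":[0.014,0.1,-0.02],"jaw":1},{"dr":[0,0,0],"slide":[0.014,0.1,0],"jaw":1},{"dr":[0,0,0],"slide":[0.014,0.1,0],"jaw":1},{"dr":[0,0,0],"slide":[0.014,0.1,0],"jaw":1}]'
```

```text
clock: 9.37
ee_pos: [492.2, 104.7, 109.4]
ee_rot: [0.001, 0.998, -0.07, 0.0]
wrist_force: [-2.1, -3.9, 6.9]
width: 19.3
grasp_force: 80.1
```

```bash
python3 -m jog '[{"dr":[0,0,0],"slide":[0.014,0.1,0],"jaw":1},{"dr":[0,0,0],"slide":[0.014,0.1,0],"jaw":1},{"dr":[0,0,0],"slide":[0.014,0.1,0],"jaw":1},{"dr":[0,0,0],"slide":[0.014,0.1,0],"jaw":1},{"dr":[0,0,0],"slide":[0.014,0.1,0],"jaw":1},{"dr":[0,0,0],"slide":[0.014,0.1,0],"jaw":1},{"dr":[0,0,0],"slide":[0.014,0.1,0],"jaw":1}]'
```

```text
clock: 9.95
ee_pos: [493.3, 112.0, 109.5]
ee_rot: [0.0, 0.998, -0.07, 0.0]
wrist_force: [-2.0, -1.4, 8.3]
width: 19.2
grasp_force: 80.2
```

```bash
python3 -m jog '[{"dr":[0,0,0],"slide":[0.014,0.1,0.01],"jaw":1},{"dr":[0,0,0],"slide":[0.014,0.1,0],"jaw":1},{"dr":[0,0,0],"slide":[0.014,0.1,0],"jaw":1},{"dr":[0,0,0],"slide":[0.014,0.1,0],"jaw":1},{"dr":[0,0,0],"slide":[0.014,0.1,0],"jaw":1},{"dr":[0,0,0],"slide":[0.014,0.1,0],"jaw":1},{"dr":[0,0,0],"slide":[0.014,0.1,0],"jaw":1},{"dr":[0,0,0],"slide":[0.014,0.1,0],"jaw":1}]'
```

```text
clock: 10.62
ee_pos: [494.5, 120.4, 109.6]
ee_rot: [0.0, 0.998, -0.071, 0.0]
wrist_force: [-1.0, -0.8, 7.1]
width: 19.4
grasp_force: 80.2
```

```bash
python3 -m jog '[{"dr":[0,0,0],"slide":[0.015,0.11,0],"jaw":1},{"dr":[0,0,0],"slide":[0.015,0.11,0],"jaw":1},{"dr":[0,0,0],"slide":[0.015,0.11,0],"jaw":1},{"dr":[0,0,0],"slide":[0.015,0.11,0],"jaw":1},{"dr":[0,0,0],"slide":[0.015,0.11,0],"jaw":1},{"dr":[0,0,0],"slide":[0.015,0.11,0],"jaw":1},{"dr":[0,0,0],"slide":[0.015,0.11,0],"jaw":1},{"dr":[0,0,0],"slide":[0.015,0.11,0],"jaw":1},{"dr":[0,0,0],"slide":[0.015,0.11,0],"jaw":1}]'
```

```text
clock: 11.37
ee_pos: [495.9, 130.0, 109.7]
ee_rot: [0.0, 0.998, -0.07, 0.001]
wrist_force: [-1.5, -3.4, 7.3]
width: 19.2
grasp_force: 80.2
```

```bash
python3 -m jog '[{"dr":[0,0,0],"slide":[0.015,0.11,0],"jaw":1},{"dr":[0,0,0],"slide":[0.015,0.11,0],"jaw":1},{"dr":[0,0,0],"slide":[0.015,0.11,0],"jaw":1},{"dr":[0,0,0],"slide":[0.015,0.11,0],"jaw":1},{"dr":[0,0,0],"slide":[0.015,0.11,0],"jaw":1},{"dr":[0,0,0],"slide":[0.015,0.11,0],"jaw":1},{"dr":[0,0,0],"slide":[0.015,0.11,0],"jaw":1},{"dr":[0,0,0],"slide":[0.015,0.11,0],"jaw":1},{"dr":[0,0,0],"slide":[0.015,0.11,0],"jaw":1}]'
```

```text
clock: 12.12
ee_pos: [497.4, 140.1, 109.7]
ee_rot: [0.0, 0.998, -0.071, 0.001]
wrist_force: [-0.8, -0.7, 8.3]
width: 19.2
grasp_force: 80.3
```

```bash
python3 -m jog '[{"dr":[0,0,0],"slide":[0.015,0.11,0.01],"jaw":1},{"dr":[0,0,0],"slide":[0.015,0.11,0],"jaw":1},{"dr":[0,0,0],"slide":[0.015,0.11,0],"jaw":1},{"dr":[0,0,0],"slide":[0.015,0.11,0.01],"jaw":1},{"dr":[0,0,0],"slide":[0.015,0.11,0],"jaw":1},{"dr":[0,0,0],"slide":[0.015,0.11,0],"jaw":1},{"dr":[0,0,0],"slide":[0.015,0.11,0],"jaw":1},{"dr":[0,0,0],"slide":[0.015,0.11,0],"jaw":1},{"dr":[0,0,0],"slide":[0.015,0.11,0],"jaw":1}]'
```

```text
clock: 12.87
ee_pos: [498.8, 150.1, 110.0]
ee_rot: [-0.0, 0.998, -0.071, 0.001]
wrist_force: [-1.5, -0.2, 7.9]
width: 19.0
grasp_force: 80.3
```

```bash
python3 -m jog '[{"dr":[0,0,0],"slide":[0.015,0.11,0.01],"jaw":1},{"dr":[0,0,0],"slide":[0.015,0.11,0],"jaw":1},{"dr":[0,0,0],"slide":[0.015,0.11,0],"jaw":1},{"dr":[0,0,0],"slide":[0.015,0.11,0.01],"jaw":1},{"dr":[0,0,0],"slide":[0.015,0.11,0],"jaw":1},{"dr":[0,0,0],"slide":[0.015,0.11,0],"jaw":1},{"dr":[0,0,0],"slide":[0.015,0.11,0],"jaw":1},{"dr":[0,0,0],"slide":[0.015,0.11,0],"jaw":1},{"dr":[0,0,0],"slide":[0.015,0.11,0],"jaw":1}]'
```

```text
clock: 13.62
ee_pos: [500.1, 158.8, 110.1]
ee_rot: [0.001, 0.998, -0.07, 0.001]
wrist_force: [-1.1, -3.9, 8.2]
width: 19.2
grasp_force: 80.1
```

```bash
python3 -m jog '[{"dr":[0,0,0],"slide":[0.015,0.11,0.01],"jaw":1},{"dr":[0,0,0],"slide":[0.015,0.11,0],"jaw":1},{"dr":[0,0,0],"slide":[0.015,0.11,0.01],"jaw":1},{"dr":[0,0,0],"slide":[0.015,0.11,0],"jaw":1},{"dr":[0,0,0],"slide":[0.015,0.11,0.01],"jaw":1},{"dr":[0,0,0],"slide":[0.015,0.11,0],"jaw":1},{"dr":[0,0,0],"slide":[0.015,0.11,0],"jaw":1},{"dr":[0,0,0],"slide":[0.015,0.11,0],"jaw":1},{"dr":[0,0,0],"slide":[0.015,0.11,0],"jaw":1}]'
```

```text
clock: 14.37
ee_pos: [501.6, 170.0, 110.4]
ee_rot: [-0.0, 0.998, -0.071, 0.001]
wrist_force: [-1.2, -0.1, 7.1]
width: 18.8
grasp_force: 80.2
```

```bash
python3 -m jog '[{"dr":[0,0,0],"slide":[0.015,0.11,0.01],"jaw":1},{"dr":[0,0,0],"slide":[0.015,0.11,0],"jaw":1},{"dr":[0,0,0],"slide":[0.015,0.11,0],"jaw":1},{"dr":[0,0,0],"slide":[0.015,0.11,0.01],"jaw":1},{"dr":[0,0,0],"slide":[0.015,0.11,0],"jaw":1},{"dr":[0,0,0],"slide":[0.015,0.11,0],"jaw":1},{"dr":[0,0,0],"slide":[0.015,0.11,0],"jaw":1},{"dr":[0,0,0],"slide":[0.015,0.11,0],"jaw":1},{"dr":[0,0,0],"slide":[0.015,0.11,0],"jaw":1}]'
```

```text
clock: 15.12
ee_pos: [503.1, 179.9, 110.6]
ee_rot: [-0.0, 0.998, -0.071, 0.001]
wrist_force: [-0.9, -0.4, 7.8]
width: 18.9
grasp_force: 80.1
```

```bash
python3 -m jog '[{"dr":[0,0,0],"slide":[0.015,0.11,0.01],"jaw":1},{"dr":[0,0,0],"slide":[0.015,0.11,0],"jaw":1},{"dr":[0,0,0],"slide":[0.015,0.11,0],"jaw":1},{"dr":[0,0,0],"slide":[0.015,0.11,0.01],"jaw":1},{"dr":[0,0,0],"slide":[0.015,0.11,0],"jaw":1},{"dr":[0,0,0],"slide":[0.015,0.11,0],"jaw":1},{"dr":[0,0,0],"slide":[0.015,0.11,0],"jaw":1},{"dr":[0,0,0],"slide":[0.015,0.11,0],"jaw":1},{"dr":[0,0,0],"slide":[0.015,0.11,0],"jaw":1}]'
```

```text
clock: 15.87
ee_pos: [504.4, 189.3, 110.8]
ee_rot: [0.0, 0.998, -0.07, 0.001]
wrist_force: [-0.8, -1.0, 6.8]
width: 19.2
grasp_force: 80.1
```

```bash
python3 -m jog '[{"dr":[0,0,0],"slide":[0.015,0.11,0],"jaw":1},{"dr":[0,0,0],"slide":[0.015,0.11,0],"jaw":1},{"dr":[0,0,0],"slide":[0.015,0.11,0],"jaw":1},{"dr":[0,0,0],"slide":[0.015,0.11,0.01],"jaw":1},{"dr":[0,0,0],"slide":[0.015,0.11,0],"jaw":1},{"dr":[0,0,0],"slide":[0.015,0.11,0],"jaw":1},{"dr":[0,0,0],"slide":[0.015,0.11,0],"jaw":1},{"dr":[0,0,0],"slide":[0.015,0.11,0],"jaw":1},{"dr":[0,0,0],"slide":[0.015,0.11,0],"jaw":1}]'
```

```text
clock: 16.62
ee_pos: [505.9, 199.8, 110.9]
ee_rot: [-0.0, 0.998, -0.071, 0.001]
wrist_force: [-0.7, -0.4, 6.3]
width: 19.3
grasp_force: 80.1
```

```bash
python3 -m jog '[{"dr":[0,0,0],"slide":[0.015,0.11,0],"jaw":1},{"dr":[0,0,0],"slide":[0.015,0.11,0],"jaw":1},{"dr":[0,0,0],"slide":[0.015,0.11,0],"jaw":1},{"dr":[0,0,0],"slide":[0.015,0.11,0],"jaw":1},{"dr":[0,0,0],"slide":[0.015,0.11,0],"jaw":1},{"dr":[0,0,0],"slide":[0.015,0.11,0],"jaw":1},{"dr":[0,0,0],"slide":[0.015,0.11,0],"jaw":1},{"dr":[0,0,0],"slide":[0.015,0.11,0],"jaw":1},{"dr":[0,0,0],"slide":[0.015,0.11,0],"jaw":1}]'
```

```text
clock: 17.37
ee_pos: [507.2, 208.4, 110.9]
ee_rot: [0.001, 0.998, -0.07, 0.001]
wrist_force: [-0.8, -5.7, 6.9]
width: 18.7
grasp_force: 80.1
```

```bash
python3 -m jog '[{"dr":[0,0,0],"slide":[0.015,0.11,0],"jaw":1},{"dr":[0,0,0],"slide":[0.015,0.11,0],"jaw":1},{"dr":[0,0,0],"slide":[0.015,0.11,0],"jaw":1},{"dr":[0,0,0],"slide":[0.015,0.11,0.01],"jaw":1},{"dr":[0,0,0],"slide":[0.015,0.11,0],"jaw":1},{"dr":[0,0,0],"slide":[0.015,0.11,0],"jaw":1},{"dr":[0,0,0],"slide":[0.015,0.11,0],"jaw":1},{"dr":[0,0,0],"slide":[0.015,0.11,0],"jaw":1},{"dr":[0,0,0],"slide":[0.015,0.11,0],"jaw":1}]'
```

```text
clock: 18.12
ee_pos: [508.8, 219.6, 111.1]
ee_rot: [-0.0, 0.998, -0.071, 0.001]
wrist_force: [-0.5, -0.7, 6.3]
width: 19.1
grasp_force: 80.1
```

```bash
python3 -m jog '[{"dr":[0,0,0],"slide":[0.015,0.11,0],"jaw":1},{"dr":[0,0,0],"slide":[0.015,0.11,0],"jaw":1},{"dr":[0,0,0],"slide":[0.015,0.11,0],"jaw":1},{"dr":[0,0,0],"slide":[0.015,0.11,0],"jaw":1},{"dr":[0,0,0],"slide":[0.015,0.11,0],"jaw":1},{"dr":[0,0,0],"slide":[0.015,0.11,0],"jaw":1},{"dr":[0,0,0],"slide":[0.015,0.11,0],"jaw":1},{"dr":[0,0,0],"slide":[0.015,0.11,0],"jaw":1},{"dr":[0,0,0],"slide":[0.015,0.11,0],"jaw":1}]'
```

```text
clock: 18.87
ee_pos: [510.2, 229.5, 111.2]
ee_rot: [-0.0, 0.998, -0.071, 0.001]
wrist_force: [-1.2, -0.5, 6.6]
width: 18.9
grasp_force: 80.2
```

```bash
python3 -m jog '[{"dr":[0,0,0],"slide":[0.017,0.12,0],"jaw":1},{"dr":[0,0,0],"slide":[0.017,0.12,0],"jaw":1},{"dr":[0,0,0],"slide":[0.017,0.12,0.01],"jaw":1},{"dr":[0,0,0],"slide":[0.017,0.12,0],"jaw":1},{"dr":[0,0,0],"slide":[0.017,0.12,0],"jaw":1},{"dr":[0,0,0],"slide":[0.017,0.12,0],"jaw":1},{"dr":[0,0,0],"slide":[0.017,0.12,0],"jaw":1},{"dr":[0,0,0],"slide":[0.017,0.12,0],"jaw":1},{"dr":[0,0,0],"slide":[0.017,0.12,0],"jaw":1},{"dr":[0,0,0],"slide":[0.017,0.12,0],"jaw":1}]'
```

```text
clock: 19.7
ee_pos: [512.0, 241.5, 111.4]
ee_rot: [-0.0, 0.998, -0.071, 0.002]
wrist_force: [-0.8, -1.5, 6.2]
width: 18.9
grasp_force: 80.2
```

The row is done once, with a push of 9–11 N. The height rises evenly (slope about 0.014), so I'll roll a few mm onto the end pad and then go back over the row as a check.

```bash
python3 -m jog '[{"dr":[0,0,0],"slide":[0.017,0.12,0],"jaw":1},{"dr":[0,0,0],"slide":[0.017,0.12,0],"jaw":1},{"dr":[0,0,0],"slide":[0.017,0.12,0],"jaw":1},{"dr":[0,0,0],"slide":[0.017,0.12,0],"jaw":1},{"dr":[0,0,0],"slide":[0,0,0],"jaw":1},{"dr":[0,0,0],"slide":[-0.017,-0.12,0],"jaw":1},{"dr":[0,0,0],"slide":[-0.022,-0.16,0],"jaw":1},{"dr":[0,0,0],"slide":[-0.028,-0.2,0],"jaw":1},{"dr":[0,0,0],"slide":[-0.028,-0.2,0],"jaw":1},{"dr":[0,0,0],"slide":[-0.028,-0.2,0],"jaw":1}]'
```

```text
clock: 20.53
ee_pos: [511.4, 237.7, 111.4]
ee_rot: [-0.001, 0.997, -0.071, 0.002]
wrist_force: [0.1, 0.4, 5.8]
width: 18.9
grasp_force: 80.2
```

```bash
python3 -m jog '[{"dr":[0,0,0],"slide":[-0.028,-0.2,-0.01],"jaw":1},{"dr":[0,0,0],"slide":[-0.028,-0.2,0],"jaw":1},{"dr":[0,0,0],"slide":[-0.028,-0.2,-0.01],"jaw":1},{"dr":[0,0,0],"slide":[-0.028,-0.2,0],"jaw":1},{"dr":[0,0,0],"slide":[-0.028,-0.2,-0.01],"jaw":1},{"dr":[0,0,0],"slide":[-0.028,-0.2,0],"jaw":1},{"dr":[0,0,0],"slide":[-0.028,-0.2,0],"jaw":1},{"dr":[0,0,0],"slide":[-0.028,-0.2,-0.01],"jaw":1},{"dr":[0,0,0],"slide":[-0.028,-0.2,0],"jaw":1},{"dr":[0,0,0],"slide":[-0.028,-0.2,0],"jaw":1}]'
```

```text
clock: 21.37
ee_pos: [508.6, 217.6, 111.0]
ee_rot: [-0.001, 0.997, -0.071, 0.002]
wrist_force: [-0.6, -0.1, 8.2]
width: 18.8
grasp_force: 80.2
```

```bash
python3 -m jog '[{"dr":[0,0,0],"slide":[-0.028,-0.2,0],"jaw":1},{"dr":[0,0,0],"slide":[-0.028,-0.2,0],"jaw":1},{"dr":[0,0,0],"slide":[-0.028,-0.2,-0.01],"jaw":1},{"dr":[0,0,0],"slide":[-0.028,-0.2,0],"jaw":1},{"dr":[0,0,0],"slide":[-0.028,-0.2,0],"jaw":1},{"dr":[0,0,0],"slide":[-0.028,-0.2,-0.01],"jaw":1},{"dr":[0,0,0],"slide":[-0.028,-0.2,0],"jaw":1},{"dr":[0,0,0],"slide":[-0.028,-0.2,0],"jaw":1},{"dr":[0,0,0],"slide":[-0.028,-0.2,-0.01],"jaw":1},{"dr":[0,0,0],"slide":[-0.028,-0.2,0],"jaw":1}]'
```

```text
clock: 22.2
ee_pos: [505.7, 197.5, 110.7]
ee_rot: [-0.0, 0.997, -0.071, 0.001]
wrist_force: [-0.5, 0.9, 8.5]
width: 19.0
grasp_force: 80.2
```

```bash
python3 -m jog '[{"dr":[0,0,0],"slide":[-0.028,-0.2,0],"jaw":1},{"dr":[0,0,0],"slide":[-0.028,-0.2,0],"jaw":1},{"dr":[0,0,0],"slide":[-0.028,-0.2,0],"jaw":1},{"dr":[0,0,0],"slide":[-0.028,-0.2,0],"jaw":1},{"dr":[0,0,0],"slide":[-0.028,-0.2,-0.01],"jaw":1},{"dr":[0,0,0],"slide":[-0.028,-0.2,0],"jaw":1},{"dr":[0,0,0],"slide":[-0.028,-0.2,0],"jaw":1},{"dr":[0,0,0],"slide":[-0.028,-0.2,0],"jaw":1},{"dr":[0,0,0],"slide":[-0.028,-0.2,-0.01],"jaw":1},{"dr":[0,0,0],"slide":[-0.028,-0.2,0],"jaw":1}]'
```

```text
clock: 23.03
ee_pos: [502.8, 177.5, 110.4]
ee_rot: [-0.0, 0.997, -0.071, 0.001]
wrist_force: [-1.9, -0.1, 7.9]
width: 19.0
grasp_force: 80.3
```

```bash
python3 -m jog '[{"dr":[0,0,0],"slide":[-0.028,-0.2,0],"jaw":1},{"dr":[0,0,0],"slide":[-0.028,-0.2,0],"jaw":1},{"dr":[0,0,0],"slide":[-0.028,-0.2,-0.01],"jaw":1},{"dr":[0,0,0],"slide":[-0.028,-0.2,0],"jaw":1},{"dr":[0,0,0],"slide":[-0.028,-0.2,-0.01],"jaw":1},{"dr":[0,0,0],"slide":[-0.028,-0.2,0],"jaw":1},{"dr":[0,0,0],"slide":[-0.028,-0.2,0],"jaw":1},{"dr":[0,0,0],"slide":[-0.028,-0.2,-0.01],"jaw":1},{"dr":[0,0,0],"slide":[-0.028,-0.2,0],"jaw":1},{"dr":[0,0,0],"slide":[-0.028,-0.2,0],"jaw":1}]'
```

```text
clock: 23.87
ee_pos: [499.9, 157.5, 110.1]
ee_rot: [-0.0, 0.997, -0.071, 0.001]
wrist_force: [-0.5, 0.1, 7.9]
width: 19.6
grasp_force: 80.3
```

```bash
python3 -m jog '[{"dr":[0,0,0],"slide":[-0.028,-0.2,0],"jaw":1},{"dr":[0,0,0],"slide":[-0.028,-0.2,0],"jaw":1},{"dr":[0,0,0],"slide":[-0.028,-0.2,-0.01],"jaw":1},{"dr":[0,0,0],"slide":[-0.028,-0.2,0],"jaw":1},{"dr":[0,0,0],"slide":[-0.028,-0.2,-0.01],"jaw":1},{"dr":[0,0,0],"slide":[-0.028,-0.2,0],"jaw":1},{"dr":[0,0,0],"slide":[-0.028,-0.2,0],"jaw":1},{"dr":[0,0,0],"slide":[-0.028,-0.2,-0.01],"jaw":1},{"dr":[0,0,0],"slide":[-0.028,-0.2,0],"jaw":1},{"dr":[0,0,0],"slide":[-0.028,-0.2,0],"jaw":1}]'
```

```text
clock: 24.7
ee_pos: [497.0, 137.4, 109.7]
ee_rot: [-0.0, 0.997, -0.071, 0.001]
wrist_force: [-1.0, -0.4, 8.2]
width: 19.1
grasp_force: 80.3
```

```bash
python3 -m jog '[{"dr":[0,0,0],"slide":[-0.035,-0.25,0],"jaw":1},{"dr":[0,0,0],"slide":[-0.035,-0.25,-0.01],"jaw":1},{"dr":[0,0,0],"slide":[-0.035,-0.25,0],"jaw":1},{"dr":[0,0,0],"slide":[-0.035,-0.25,-0.01],"jaw":1},{"dr":[0,0,0],"slide":[-0.035,-0.25,0],"jaw":1},{"dr":[0,0,0],"slide":[-0.035,-0.25,-0.01],"jaw":1},{"dr":[0,0,0],"slide":[-0.035,-0.25,0],"jaw":1},{"dr":[0,0,0],"slide":[-0.035,-0.25,0],"jaw":1},{"dr":[0,0,0],"slide":[-0.035,-0.25,0],"jaw":1},{"dr":[0,0,0],"slide":[-0.035,-0.25,0],"jaw":1}]'
```

```text
clock: 25.53
ee_pos: [493.4, 112.3, 109.4]
ee_rot: [-0.0, 0.997, -0.071, 0.001]
wrist_force: [-1.0, 0.3, 8.1]
width: 19.3
grasp_force: 80.3
```

```bash
python3 -m jog '[{"dr":[0,0,0],"slide":[0,0,0.5],"jaw":1},{"dr":[0,0,0],"slide":[0,0,1.5],"jaw":1},{"dr":[0,0,0],"slide":[0,0,2.5],"jaw":1},{"dr":[0,0,0],"slide":[0,0,2.5],"jaw":1},{"dr":[0,0,0],"slide":[0,-1,1],"jaw":1},{"dr":[0,0,0],"slide":[0,-2,0],"jaw":1},{"dr":[0,0,3.6],"slide":[-0.1,-3,0],"jaw":1},{"dr":[0,0,3.7],"slide":[-0.1,-3.4,0],"jaw":1},{"dr":[0,0,0],"slide":[-0.1,-3.4,0],"jaw":1},{"dr":[0,0,0],"slide":[-0.1,-3.4,0],"jaw":1}]' && python3 -m jog '[{"dr":[0,0,0],"slide":[-0.1,-3.4,0],"jaw":1},{"dr":[0,0,0],"slide":[-0.1,-3.4,0],"jaw":1},{"dr":[0,0,0],"slide":[-0.1,-2.8,0],"jaw":1},{"dr":[0,0,0],"slide":[-0.1,-1.8,0],"jaw":1},{"dr":[0,0,0],"slide":[-0.1,-0.9,0],"jaw":1},{"dr":[0,0,0],"slide":[0,0,0],"jaw":1},{"dr":[0,0,0],"slide":[0,0,0],"jaw":1},{"dr":[0,0,0],"slide":[0,0,0],"jaw":1},{"dr":[0,0,0],"slide":[0,0,0],"jaw":1}]'
python3 - <<'E'
from bench import arm
from h import *
import pickle
o=arm.get_obs();s=arm.snapshot("wrist");print(pose(o),o["width"],o["wrist_force"],o["moment"])
pickle.dump((o,s),open("w3.pkl","wb"));cv2.imwrite("pics/w3.png",s["img"])
E
```

```text
clock: 26.37
ee_pos: [487.8, -51.4, 187.7]
ee_rot: [-0.0, 1.0, -0.007, -0.001]
wrist_force: [0.0, -0.6, -3.0]
width: 19.1
grasp_force: 78.8
clock: 27.12
ee_pos: [483.3, -171.1, 188.2]
ee_rot: [-0.0, 1.0, -0.006, -0.0]
wrist_force: [0.9, 0.4, -2.8]
width: 19.2
grasp_force: 78.8
(array([ 483.34511004, -171.11879147,  188.17132837]), array([[ 0.9999, -0.0122, -0.001 ],
       [-0.0122, -0.9999,  0.001 ],
       [-0.001 , -0.001 , -1.    ]])) 19.165322079349686 [ 0.91142467  0.44065658 -2.81267285] [ 0.01867714 -0.02581652 -0.04675186]
```

View pics/w3.png

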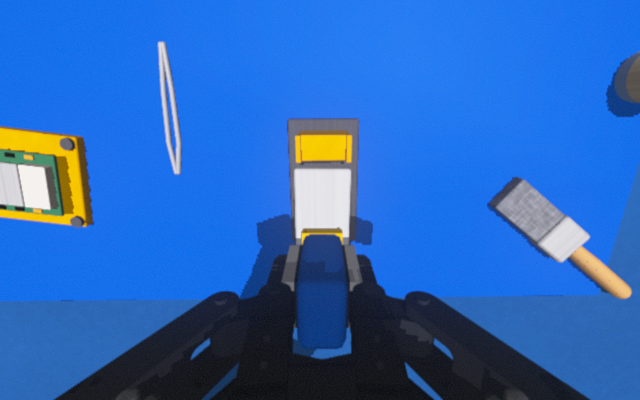

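The roller hangs square over the stand: bar at about (323,200), far post centred at (323,148). I need about +1.5 mm in x and -0.7 mm in y, then I go down.

```bash
python3 -m jog '[{"dr":[0,0,0],"slide":[0.15,-0.07,-0.8],"jaw":1},{"dr":[0,0,0],"slide":[0,0,-2],"jaw":1},{"dr":[0,0,0],"slide":[0,0,-2.3],"jaw":1},{"dr":[0,0,0],"slide":[0,0,-1.7],"jaw":1},{"dr":[0,0,0],"slide":[0,0,-1],"jaw":1},{"dr":[0,0,0],"slide":[0,0,-0.5],"jaw":1},{"dr":[0,0,0],"slide":[0,0,0],"jaw":1},{"dr":[0,0,0],"slide":[0,0,0],"jaw":1},{"dr":[0,0,0],"slide":[0,0,0],"jaw":1}]'
```

```text
clock: 27.92
ee_pos: [486.0, -173.7, 106.2]
ee_rot: [0.001, 1.0, -0.007, 0.001]
wrist_force: [-0.3, -0.3, -3.1]
width: 19.0
grasp_force: 78.9
```

```bash
python3 -m jog '[{"dr":[0,0,0],"slide":[-0.08,0.13,0],"jaw":1},{"dr":[0,0,0],"slide":[0,0,-0.3],"jaw":1},{"dr":[0,0,0],"slide":[0,0,-0.3],"jaw":1},{"dr":[0,0,0],"slide":[0,0,-0.2],"jaw":1},{"dr":[0,0,0],"slide":[0,0,-0.2],"jaw":1},{"dr":[0,0,0],"slide":[0,0,-0.1],"jaw":1},{"dr":[0,0,0],"slide":[0,0,0],"jaw":1},{"dr":[0,0,0],"slide":[0,0,0],"jaw":1}]'
```

```text
clock: 28.58
ee_pos: [484.4, -172.1, 94.3]
ee_rot: [-0.0, 1.0, -0.007, -0.0]
wrist_force: [-0.5, 0.8, -3.5]
width: 19.0
grasp_force: 78.9
```

Inside the lips with no contact. I lower the last 2 mm gently.

```bash
python3 -m jog '[{"dr":[0,0,0],"slide":[0,0,-0.08],"jaw":1},{"dr":[0,0,0],"slide":[0,0,-0.08],"jaw":1},{"dr":[0,0,0],"slide":[0,0,-0.06],"jaw":1},{"dr":[0,0,0],"slide":[0,0,0],"jaw":1},{"dr":[0,0,0],"slide":[0,0,0],"jaw":1}]'
```

```text
clock: 29.0
ee_pos: [484.4, -172.1, 92.3]
ee_rot: [0.0, 1.0, -0.007, 0.0]
wrist_force: [-0.6, 0.1, -2.2]
width: 19.0
grasp_force: 79.1
```

```bash
python3 -m jog '[{"dr":[0,0,0],"slide":[0,0,-0.04],"jaw":1},{"dr":[0,0,0],"slide":[0,0,0],"jaw":1},{"dr":[0,0,0],"slide":[0,0,0],"jaw":1}]'
```

```text
clock: 29.25
ee_pos: [484.4, -172.1, 92.2]
ee_rot: [0.0, 1.0, -0.007, 0.0]
wrist_force: [-1.3, -0.1, 3.8]
width: 19.1
grasp_force: 79.8
```

Seated: 6.7 N onto the posts, at the same height as at the start. I let go and rise.

```bash
python3 -m jog '[{"dr":[0,0,0],"slide":[0,0,0],"jaw":0.7},{"dr":[0,0,0],"slide":[0,0,0],"jaw":0.5},{"dr":[0,0,0],"slide":[0,0,0],"jaw":0.3},{"dr":[0,0,0],"slide":[0,0,0],"jaw":0.3},{"dr":[0,0,0],"slide":[0,0,0],"jaw":0.3},{"dr":[0,0,0],"slide":[0,0,0],"jaw":0.3},{"dr":[0,0,0],"slide":[0,0,0],"jaw":0.3}]' && python3 -m jog '[{"dr":[0,0,0],"slide":[0,0,1],"jaw":0.3},{"dr":[0,0,0],"slide":[0,0,2.5],"jaw":0.3},{"dr":[0,0,0],"slide":[0,0,3],"jaw":0.3},{"dr":[0,0,0],"slide":[0,0,3],"jaw":0.3},{"dr":[0,0,0],"slide":[0,0,3],"jaw":0.3},{"dr":[0,0,0],"slide":[0,0,1.5],"jaw":0.3},{"dr":[0,0,0],"slide":[0,0,0],"jaw":0.3},{"dr":[0,0,0],"slide":[0,0,0],"jaw":0.3}]'
python3 - <<'E'
from bench import arm
from h import *
o=arm.get_obs();s=arm.snapshot("wrist");cv2.imwrite("pics/w4.png",s["img"]);print(o["width"],o["ee_pos"])
E
```

```text
clock: 29.83
ee_pos: [484.4, -172.1, 91.8]
ee_rot: [-0.0, 1.0, -0.007, 0.0]
wrist_force: [0.1, -0.2, -0.7]
width: 59.8
grasp_force: 0.0
clock: 30.5
ee_pos: [484.6, -172.2, 233.0]
ee_rot: [0.001, 1.0, -0.007, 0.001]
wrist_force: [0.3, 0.4, -1.2]
width: 59.8
grasp_force: 0.0
59.798028474865426 [ 484.63131211 -172.19655144  233.01069077]
```

View pics/w4.png

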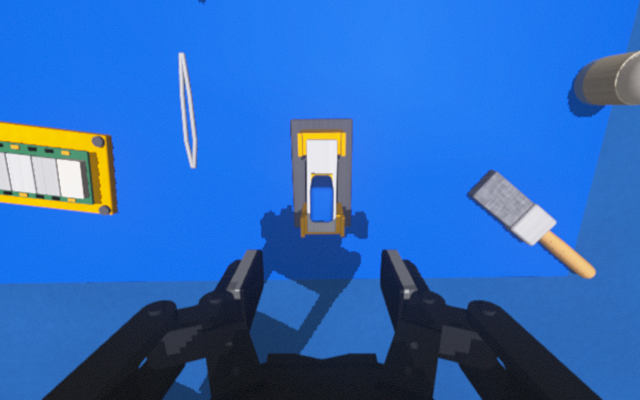

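The roller hangs upright in the stand, with its bar centred between the lips at (322,170). The gripper is clear and the other things visible are where they were.

```bash
python3 -c "
from bench import arm
print(arm.close_job())"
```

```text
the job is handed in; nothing more can be done
None
```

The job is handed in at about 30.5 s with no verdict returned: the roller went over all five lids and back at about 9–11 N (as read after each move) and now hangs upright on its stand, released; even height and force on the return pass indicate the lids are fully down.

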